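# Roll the wet rolling pin into its drying rest

### The job

The rolling pin has just been washed and is wet and slippery: with the fingertips, push it by its side so that it rolls across the tiles and into the V of its low wooden drying rest, and leave it settled there, lying in the notches of both feet with its middle roughly at the middle of the rest. Do not pick it up or tip it, and leave everything else on the sill as it stands.

Things in the scene. Friction and masses are not known exactly. Their poses are not given: they have to be found in the camera images.
- pin: One-piece beech rolling pin on the tiles, wet, 0.3-0.45 kg, friction about 0.35. Straight barrel 50 mm thick, 200 mm long, round shoulders (25 mm radius) beyond it, then handles 25 mm thick; 338 mm overall. Origin on the pin's axis at mid-length; x along the pin, y and z turn as it rolls. Starts 170-210 mm from the rest's V, on its +y or -y side. Rolls easily, stops soon after the push ends.
- rest: Low dark wooden rest, fixed on the tiles. Two feet 22 mm wide, centred at x = -50 and 50 mm, symmetric in y: a ramp climbs from tile level at y = 45 mm to a crest 10 mm high at y = 15 mm, then the V falls at 30 degrees to its bottom, 1.5 mm high, at y = 0. Two rods at y = +-21 mm, top 6.5 mm high, join the feet. Origin at tile level in the middle; x along the V, y across, z up.
- rest_seat (a point): Where the middle of the pin's axis belongs when seated: 30 mm above the tiles, over the middle of the rest's V (axes as the rest's). Passing a crest the pin's axis is 35 mm up; past the crest it drops into the V by itself, and pushed on beyond the V it rolls out over the far crest. The pin starts within 12 mm of this point along the rest's x and within 0.1 rad of parallel.
- tray_pull (a point): Finger lip of the grey pull-out drip tray in the foot of the slim white caddy (110 x 220 x 135 mm, by the tap); the tray slides if pushed or pulled. Leave alone.
- ramekin: White ceramic ramekin, 84 mm across, 44 mm high, origin under its middle. Leave alone.
- brush: Yellow silicone bottle brush lying flat, 290 mm long, 42 mm high; origin at table level between the grip (-x) and the head (+x, to 160 mm). Leave alone.
- slicer: Stainless egg slicer, 85 x 126 mm, its wire frame standing open to about 105 mm high; origin under its middle. Leave alone.
- vase: Olive glass vase, 96 mm across, 195 mm high, origin under its middle. Leave alone.
- soap: Orange dish-soap bottle, 62 mm across, 190 mm high, origin under its middle. Leave alone.
- tumbler: Steel tumbler, 76 mm across, 95 mm high, origin under its middle. Leave alone.

How it is judged:
By the outcome, as a careful person would: the job done as asked, in the order asked, and still so for the second after the job is handed in, with the robot touching nothing.
It also fails if it takes over 42 s, if anything falls off the work surface, if the arm or the gripper's body presses on something with over 40 N, if the wrist force passes 120 N, or if a joint passes its speed limit or range.

### The arm

A 6-joint arm with a two-finger parallel gripper is mounted at the origin on the work surface. World frame = base frame: x ahead of the robot, y to its left, z up, the work surface at z = 0. Lengths are in m, angles in rad, forces in N, time in s.
With the tool pointing down it reaches from about 0.35 to 0.775 m from the base axis. Payload 7.3 kg.
Tool frame: the origin (TCP) lies between the finger pads; the fingertips stand 8 mm ahead of it and the grasp point (between the pads) lies 11 mm behind it (robot.nose_length is the distance from the TCP to the fingertips, in m); z points along the fingers, y is the line along which they close (so a half turn about z gives the same grasp; the last joint's range is limited). The gripper opens to 92 mm and grips with 3 to 60 N. Pads are 19 mm wide; open, the fingers measure 130 mm over their backs; the gripper's body (75 mm by 190 mm) begins 47 mm behind the grasp point.
Start: joints at [1.189, 0.342, 1.524, -0, 1.275, -0.146], TCP at [0.123, 0.51, 0.235] pointing down, gripper open.
Joint ranges: [-2.53, 2.53], [-0.77, 2.02], [0.04, 2.7], [-1, 4.14], [0.28, 2.66], [-3.11, 3.11]. Speed limits (rad/s): [2.57, 2.57, 3.14, 3.14, 3.14, 3.14].

### API

Orientations are given as [roll, pitch, yaw] about the fixed x, y, z axes, in that order (R = Rz(yaw) Ry(pitch) Rx(roll)).
In Python, from cell import robot gives the robot as it stands. The module is installed in compiled form; this text tells all that it offers.
- The arm moves only by the shell command python3 -m jog 'ROWS' [FORCE]. ROWS is JSON, a list that holds one entry, the list of rows, each a list of 5 numbers: the gripper's target within -1 to 1 (fully open at 1, half-way at 0, shut at -1), then the shift along the tool's x, y, z in m, then the turn about the tool's z in rad. A call has 1 to 5 rows; each row is the pose to reach, as a shift and turn from the pose commanded when the call began, along the tool's axes at that moment; what a row does not reach only later rows make up. A row lasts 1/12 s, in which the tool goes at most 41.7 mm and 7.16 degrees, less where a joint would pass 70% of its speed; a pose out of reach is approached as far as the arm can. A call with a gripper value outside its range is refused whole. The fingers move at their own pace and stop on an object; FORCE is the grip in N (left out, the last holds). Time passes only in rows, so rows that repeat a pose let the fingers close. It gives the time, the measured TCP pose, the force, the opening and the grip force at its end, in the units of the state.
- robot.observe(): the state, without advancing time (a new reading comes with each control period).
- robot.read_camera(name): name is "scene" or "side" or "wrist"; returns the picture (480x640x3 uint8, red, green, blue); there is no depth.
- robot.camera_model(name): a dict with "camera_matrix" (3x3 intrinsics, pixels), "position" and "attitude" of the camera in the world; the wrist camera has in their place "mount" (4x4, takes a point from camera to tool coordinates, whose origin is the TCP and whose axes are the flange's). Camera axes: x right, y down, z forward; pixel columns grow to the right and rows downward; lengths in m; the calibration is good to about 2 mm. The wrist camera is an equidistant fisheye: a pixel r from the principal point sees the ray r / f radians off the axis. A picture is of the moment at which its call begins: read the wrist's pose just before it. camera_model takes no time and is no camera call.
- robot.hand_in(): hands the job in; it is judged then, once.
The state is a dict: "time": time; "qpos": joint angles; "qvel": joint speeds; "joint_efforts": joint torques, N m; "tool_pos": TCP position; "tool_rot": TCP orientation; "contact_force": force on the tool from outside, world axes, zero at the start; "torque": the same for the moment, N m; "opening": finger opening in m; "grip_force": force on a finger pad.
Only numpy, scipy, OpenCV 4.12 (cv2) and the standard library are available. Lean on these libraries where they do the work, as an engineer would, in place of code of your own. Each camera call takes 0.05 s, during which the arm holds its last target. There are 200 camera calls.

## Working session

There is one attempt and no reset: what is moved stays moved. The work goes in short steps, Python scripts to look and compute and a shell command to move; the robot and the scene stay as the last step left them, time stands still between calls to the robot, and variables do not carry over. Pictures are saved under pics/ and viewed, at most 10 in all, crops included, and the job is handed in when it is done.

```bash
mkdir -p pics; python3 - <<'E'
from cell import robot
import cv2
for n in ["scene","side"]:
    cv2.imwrite(f"pics/{n}0.png",robot.read_camera(n)[:,:,::-1]); print(n,robot.camera_model(n))
print(robot.camera_model("wrist")); print(robot.observe(),robot.nose_length)
E
```

```text
scene {'camera_matrix': array([[509.49803465,   0.        , 319.59841655],
       [  0.        , 509.49803465, 237.0008636 ],
       [  0.        ,   0.        ,   1.        ]]), 'position': array([ 0.99211365, -0.5226298 ,  0.97436666]), 'attitude': array([-2.51876363, -0.00958122,  0.72824916])}
side {'camera_matrix': array([[521.7192135 ,   0.        , 326.26774295],
       [  0.        , 521.7192135 , 235.01054459],
       [  0.        ,   0.        ,   1.        ]]), 'position': array([ 0.09434159, -0.5753618 ,  0.77336112]), 'attitude': array([-2.33060558e+00,  1.29640741e-03, -7.19451074e-01])}
{'camera_matrix': array([[371.64829954,   0.        , 317.69006781],
       [  0.        , 371.64829954, 232.24027593],
       [  0.        ,   0.        ,   1.        ]]), 'mount': array([[ 3.01469276e-04, -9.61409796e-01, -2.75120180e-01,
         7.39112948e-02],
       [ 9.99999925e-01,  3.56301741e-04, -1.49326487e-04,
        -2.51899583e-05],
       [ 2.41589746e-04, -2.75120115e-01,  9.61409832e-01,
        -1.49951525e-01],
       [ 0.00000000e+00,  0.00000000e+00,  0.00000000e+00,
         1.00000000e+00]])}
{'time': 0.1, 'qpos': array([ 1.18903264e+00,  3.42670570e-01,  1.52489399e+00,  8.73404797e-06,
        1.27541742e+00, -1.46017452e-01]), 'qvel': array([ 0.00185224, -0.00226157, -0.00075516, -0.00170418,  0.00011442,
        0.00044622]), 'joint_efforts': array([-1.91292980e-05, -4.32001770e+01, -2.44697052e+01,  7.17441109e-02,
        5.25542046e-02, -8.88277100e-05]), 'tool_pos': array([0.12247849, 0.51015909, 0.23411496]), 'tool_rot': array([-3.14021933e+00, -2.10408243e-04,  2.90584373e+00]), 'contact_force': array([-0.21064739,  0.15952503,  0.18671479]), 'torque': array([ 0.04410457,  0.03905973, -0.00973614]), 'grip_force': 0.0, 'opening': 0.09162869872427003} 0.008
```

View pics/scene0.png

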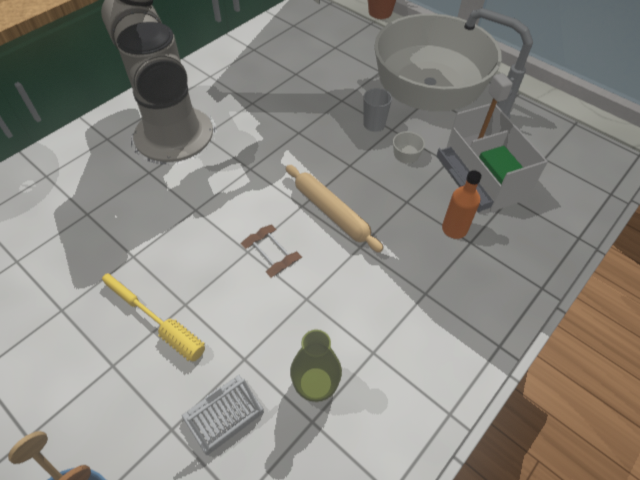

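View pics/side0.png

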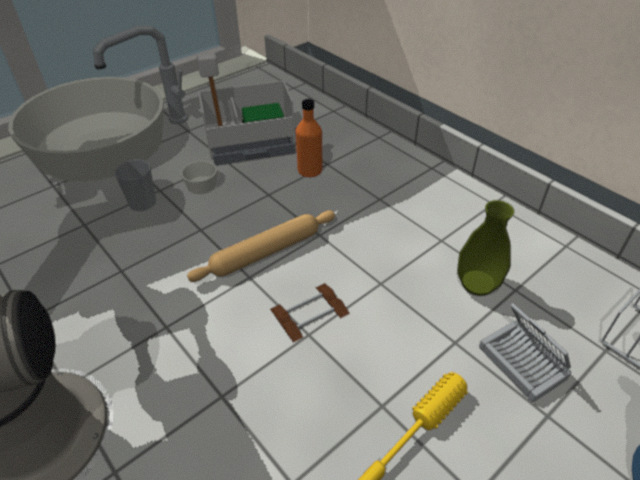

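The pin's ends are at about (288,170) and (380,246) in the scene view, and (190,276) and (334,215) in the side view. The rest's feet are near (258,236) and (284,264) in the scene view. I'll enlarge both views.

```bash
python3 - <<'E'
import cv2,numpy as np
a=cv2.imread("pics/scene0.png")[150:290,230:400]; b=cv2.imread("pics/side0.png")[200:350,180:350]
a=cv2.resize(a,None,fx=4,fy=4,interpolation=2); b=cv2.resize(b,None,fx=4,fy=4,interpolation=2)
cv2.imwrite("pics/a.png",a);cv2.imwrite("pics/b.png",b)
E
```

```text
(no output)
```

View pics/a.png

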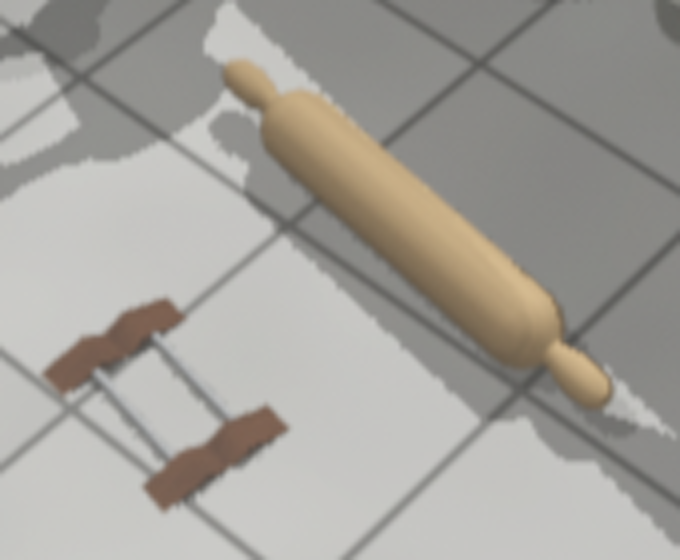

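View pics/b.png

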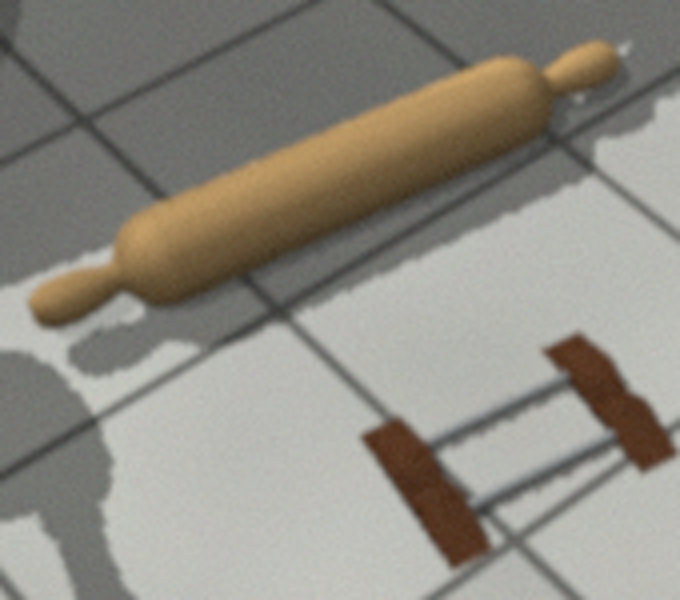

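Crop positions, in 4x pixels:

| Feature | Scene crop | Side crop |
|---|---|---|
| Pin tips | (228,70), (606,398) | (33,305), (616,57) |
| Foot 1 corners | (44,372), (64,393), (165,299), (185,317) | (362,436), (400,418), (455,567), (491,548) |
| Foot 2 corners | (144,487), (165,511), (268,406), (289,428) | (544,349), (580,333), (642,470), (676,453) |

```bash
cat > h.py <<'E'
import numpy as np
from scipy.spatial.transform import Rotation as R
from cell import robot
def pix2w(n,uv,z):
    m=robot.camera_model(n); K=m["camera_matrix"]
    d=R.from_euler("xyz",m["attitude"]).as_matrix()@np.linalg.inv(K)@np.array([*uv,1.]); p=m["position"]
    return (p+d*(z-p[2])/d[2])
E
python3 - <<'E'
from h import *
np.set_printoptions(precision=4,suppress=True)
def rep(n,o,tips,feet):
    f=lambda p,z: pix2w(n,(np.array(p)/4+o),z)[:2]
    t=np.array([f(p,.025) for p in tips]); F=np.array([[f(p,0) for p in g] for g in feet])
    print(n,"tips",t.tolist(),"mid",t.mean(0),"len",np.linalg.norm(t[1]-t[0]),"ang",np.arctan2(*(t[1]-t[0])[::-1]))
    c=F.mean(1); print("feet",c,"rest",c.mean(0),"sep",np.linalg.norm(c[1]-c[0]),"ang",np.arctan2(*(c[1]-c[0])[::-1])); 
    for g in F: print(" foot len",(g[2:].mean(0)-g[:2].mean(0)),np.linalg.norm(g[2:].mean(0)-g[:2].mean(0)))
    m=t.mean(0)-c.mean(0); x=(c[1]-c[0]);x/=np.linalg.norm(x); print("pin rel rest along,across",m@x,m@[-x[1],x[0]])
rep("scene",[230,150],[(228,70),(606,398)],[[(44,372),(64,393),(165,299),(185,317)],[(144,487),(165,511),(268,406),(289,428)]])
rep("side",[180,200],[(33,305),(616,57)],[[(362,436),(400,418),(455,567),(491,548)],[(544,349),(580,333),(642,470),(676,453)]])
for n,u in [("scene",(458,235)),("scene",(318,392)),("scene",(409,157)),("scene",(375,127)),("side",(310,173)),("side",(482,290)),("side",(200,188))]: print(n,u,pix2w(n,u,0))
E
```

```text
scene tips [[0.3389073501535933, 0.09904830457066893], [0.6718753144159467, 0.06012785124291109]] mid [0.5054 0.0796] len 0.3352349428568777 ang -0.1163614459034571
feet [[ 0.4256 -0.0883]
 [ 0.5248 -0.1046]] rest [ 0.4752 -0.0965] sep 0.10054727902966212 ang -0.16296914302432347
 foot len [0.014  0.0855] 0.08663113448364206
 foot len [0.0138 0.0866] 0.08770309608117241
pin rel rest along,across 0.001224654022139067 0.17861445456690983
side tips [[0.33733761198862994, 0.10633089915245053], [0.6684642165567002, 0.055925332590081034]] mid [0.5029 0.0811] len 0.3349411133218086 ang -0.15106473955591868
feet [[ 0.422  -0.0893]
 [ 0.5205 -0.1049]] rest [ 0.4712 -0.0971] sep 0.09972712372042133 ang -0.15667722636786274
 foot len [-0.0138 -0.0858] 0.08686578781583838
 foot len [-0.0143 -0.0853] 0.08651476736056614
pin rel rest along,across 0.0034630851417467197 0.18098903050460693
scene (458, 235) [0.7726 0.2301 0.    ]
scene (318, 392) [ 0.7764 -0.2714  0.    ]
scene (409, 157) [ 0.5353  0.3609 -0.    ]
scene (375, 127) [ 0.3964  0.3917 -0.    ]
side (310, 173) [0.7459 0.2306 0.    ]
side (482, 290) [ 0.7547 -0.2777  0.    ]
side (200, 188) [0.5113 0.3579 0.    ]
```

The rest centre is about (0.473, -0.097) with its axis at -0.160 rad, and sizes match the brief. The pin is 180 mm away on the rest's +y side, within 3 mm along and nearly parallel. I'll push with both open fingers along the rest's -y, tool yaw 1.411 and tips about 16 mm up.

```bash
python3 -m jog '[[[1,-0.031,-0.018,0,0.1],[1,-0.062,-0.036,0,0.2],[1,-0.093,-0.054,0,0.3],[1,-0.124,-0.072,0,0.4],[1,-0.155,-0.09,0,0.5]]]'
```

```text
time: 0.52
tool_pos: [0.253, 0.3854, 0.2345]
tool_rot: [-3.141, -0.0, 2.401]
contact_force: [0.7, 0.6, 0.4]
opening: 0.0918
grip_force: 0.0
```

```bash
python3 -m jog '[[[1,-0.036,-0.001,0,0.1],[1,-0.072,-0.002,0,0.2],[1,-0.108,-0.003,0,0.3],[1,-0.144,-0.004,0,0.4],[1,-0.18,-0.004,0,0.5]]]'
```

```text
time: 0.93
tool_pos: [0.3838, 0.2614, 0.2346]
tool_rot: [-3.141, -0.0, 1.901]
contact_force: [0.7, 0.7, 0.1]
opening: 0.0919
grip_force: 0.0
```

```bash
python3 -m jog '[[[1,-0.035,0.018,0,0.11],[1,-0.07,0.036,0,0.22],[1,-0.105,0.054,0,0.33],[1,-0.14,0.072,0,0.44],[1,-0.157,0.082,0,0.494]]]'; python3 -m jog '[[[1,0,0,0.035,0],[1,0,0,0.07,0],[1,0,0,0.1,0],[1,0,0,0.12,0],[1,0,0,0.12,0]]]'; python3 - <<'E'
from cell import robot
import cv2
cv2.imwrite("pics/w1.png",robot.read_camera("wrist")[:,:,::-1]); print(robot.observe()["tool_pos"],robot.observe()["tool_rot"])
E
```

```text
time: 1.35
tool_pos: [0.5146, 0.1383, 0.2342]
tool_rot: [3.141, 0.001, 1.403]
contact_force: [0.6, 0.7, -0.8]
opening: 0.0917
grip_force: 0.0
time: 1.77
tool_pos: [0.5091, 0.1411, 0.1102]
tool_rot: [-3.133, 0.003, 1.412]
contact_force: [-1.3, -0.1, -1.0]
opening: 0.0916
grip_force: 0.0
[0.51061095 0.14143342 0.11276838] [-3.13641006e+00  1.45161226e-03  1.41171471e+00]
```

View pics/w1.png

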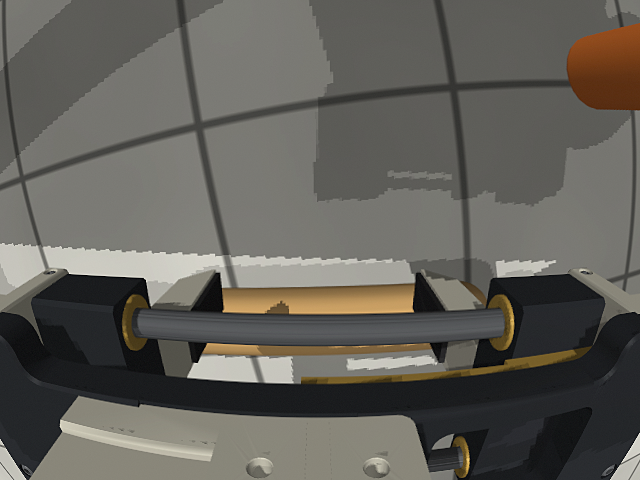

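The wrist view shows the barrel's rear edge at row 285. That puts the pin's axis at rest y = 0.181, which agrees with the earlier estimate and leaves the fingers clear behind it. Descending now.

```bash
python3 -m jog '[[[1,0,0,0.03,0],[1,0,0,0.06,0],[1,0,0,0.08,0],[1,0,0,0.09,0],[1,0,0,0.09,0]]]'; python3 -m jog '[[[1,-0.003,0,0,0],[1,-0.006,0,0,0],[1,-0.01,0,0,0],[1,-0.014,0,0,0],[1,-0.018,0,0,0]]]'
```

```text
time: 2.23
tool_pos: [0.5119, 0.1417, 0.0242]
tool_rot: [-3.14, 0.0, 1.412]
contact_force: [-0.3, -0.2, 0.5]
opening: 0.092
grip_force: 0.0
time: 2.65
tool_pos: [0.5097, 0.1235, 0.0256]
tool_rot: [3.14, -0.0, 1.412]
contact_force: [1.1, -0.3, -0.2]
opening: 0.092
grip_force: 0.0
```

```bash
python3 -m jog '[[[1,-0.005,0,0,0],[1,-0.01,0,0,0],[1,-0.016,0,0,0],[1,-0.022,0,0,0],[1,-0.028,0,0,0]]]'; python3 -m jog '[[[1,-0.006,0,0,0],[1,-0.012,0,0,0],[1,-0.018,0,0,0],[1,-0.024,0,0,0],[1,-0.03,0,0,0]]]';python3 -m jog '[[[1,-0.006,0,0,0],[1,-0.012,0,0,0],[1,-0.018,0,0,0],[1,-0.024,0,0,0],[1,-0.03,0,0,0]]]'; python3 - <<'E'
from cell import robot
import cv2
c=lambda n,y0,y1,x0,x1:cv2.resize(robot.read_camera(n)[y0:y1,x0:x1,::-1],(400,480),interpolation=2)
print(robot.observe()["tool_pos"])
cv2.imwrite("pics/m1.png",cv2.hconcat([c("scene",120,300,220,370),c("side",180,360,180,330)]))
E
```

```text
time: 3.07
tool_pos: [0.5047, 0.0956, 0.0247]
tool_rot: [-3.141, -0.0, 1.412]
contact_force: [-0.2, 0.6, 0.2]
opening: 0.0917
grip_force: 0.0
time: 3.48
tool_pos: [0.5, 0.0661, 0.0247]
tool_rot: [3.142, -0.0, 1.412]
contact_force: [-0.9, -0.7, 0.7]
opening: 0.0915
grip_force: 0.1
time: 3.9
tool_pos: [0.4952, 0.0365, 0.0247]
tool_rot: [3.142, -0.0, 1.412]
contact_force: [0.6, -0.1, -0.5]
opening: 0.0919
grip_force: 0.1
[0.49524732 0.03645598 0.02472113]
```

View pics/m1.png

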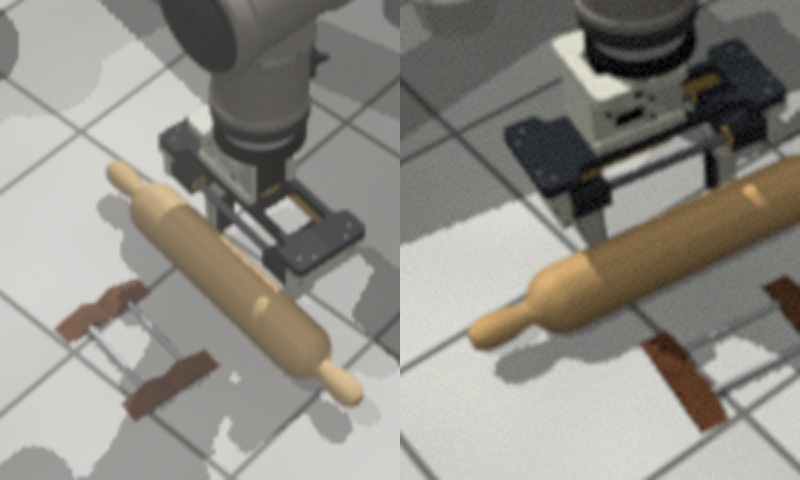

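The pin is square against both fingers and parallel to the rest. Its tips in the scene crop are (112,168) and (358,396). Next I check its offset along the rest.

```bash
python3 - <<'E'
from h import *
t=[pix2w("scene",(np.array(p)/2.6667+[220,120]),.025)[:2] for p in [(112,168),(358,396)]]
m=(t[0]+t[1])/2-[.4752,-.0965]; print(m@[.987,-.159],m@[.159,.987],np.linalg.norm(t[1]-t[0]),np.arctan2(*(t[1]-t[0])[::-1]))
E
```

```text
0.0031351222499072327 0.09789502401222917 0.33131279750251164 -0.12035481720452247
```

```bash
python3 -m jog '[[[1,-0.006,0,0,0],[1,-0.012,0,0,0],[1,-0.018,0,0,0],[1,-0.024,0,0,0],[1,-0.03,0,0,0]]]'; python3 -m jog '[[[1,-0.005,0,0,0],[1,-0.01,0,0,0],[1,-0.014,0,0,0],[1,-0.018,0,0,0],[1,-0.022,0,0,0]]]';python3 -m jog '[[[1,-0.004,0,0,0],[1,-0.008,0,0,0],[1,-0.012,0,0,0],[1,-0.016,0,0,0],[1,-0.02,0,0,0]]]'; python3 - <<'E'
from cell import robot
import cv2
c=lambda n,y0,y1,x0,x1:cv2.resize(robot.read_camera(n)[y0:y1,x0:x1,::-1],(400,480),interpolation=2)
print(robot.observe()["tool_pos"])
cv2.imwrite("pics/m2.png",cv2.hconcat([c("scene",150,330,200,350),c("side",200,404,210,380)]))
E
```

```text
time: 4.42
tool_pos: [0.4905, 0.0068, 0.0247]
tool_rot: [3.142, -0.0, 1.412]
contact_force: [0.8, 0.9, 0.8]
opening: 0.0915
grip_force: 0.1
time: 4.83
tool_pos: [0.4874, -0.0141, 0.025]
tool_rot: [3.141, -0.001, 1.411]
contact_force: [0.8, 9.8, 5.6]
opening: 0.0922
grip_force: 4.6
time: 5.25
tool_pos: [0.4845, -0.0331, 0.0253]
tool_rot: [3.14, -0.002, 1.411]
contact_force: [1.6, 8.2, 5.9]
opening: 0.0919
grip_force: 4.3
[ 0.48451518 -0.0331443   0.02528207]
```

View pics/m2.png

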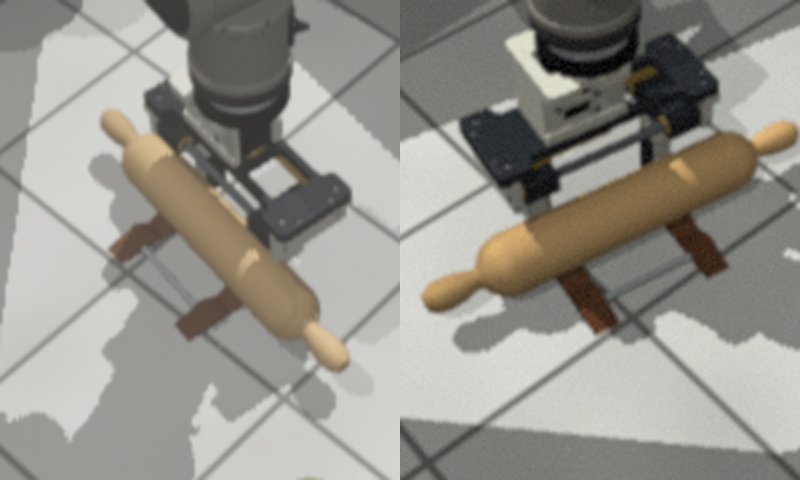

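Both crops show the pin parallel and partway up the ramp on both feet, with about 13 mm left to the crest. I'll creep and watch for the force to drop.

```bash
python3 -m jog '[[[1,-0.003,0,0,0],[1,-0.005,0,0,0],[1,-0.007,0,0,0],[1,-0.009,0,0,0],[1,-0.01,0,0,0]]]'; python3 -m jog '[[[1,-0.001,0,0,0],[1,-0.002,0,0,0],[1,-0.003,0,0,0]]]'
```

```text
time: 5.77
tool_pos: [0.4822, -0.0443, 0.0246]
tool_rot: [-3.141, 0.0, 1.412]
contact_force: [-0.1, -0.8, -0.9]
opening: 0.0917
grip_force: 0.1
time: 6.02
tool_pos: [0.4818, -0.0471, 0.0246]
tool_rot: [-3.141, 0.0, 1.412]
contact_force: [0.4, -1.0, 0.4]
opening: 0.0919
grip_force: 0.0
```

The force has gone, so the pin has probably dropped in. I'll let it settle and look.

```bash
python3 -m jog '[[[1,0.003,0,0,0],[1,0.006,0,0,0],[1,0.01,0,0,0],[1,0.015,0,0,0],[1,0.02,0,0,0]]]'; python3 -m jog '[[[1,0.01,0,0,0],[1,0.02,0,0,0],[1,0.03,0,0,0],[1,0.03,0,-0.03,0],[1,0.03,0,-0.06,0]]]'; python3 -m jog '[[[1,0.03,0,-0.04,0],[1,0.06,0,-0.08,0],[1,0.09,0,-0.1,0],[1,0.12,0,-0.1,0],[1,0.12,0,-0.1,0]]]';python3 - <<'E'
from cell import robot
import cv2
c=lambda n,y0,y1,x0,x1:cv2.resize(robot.read_camera(n)[y0:y1,x0:x1,::-1],(400,480),interpolation=2)
cv2.imwrite("pics/m3.png",cv2.hconcat([c("scene",150,330,200,350),c("side",200,404,210,380)]))
E
```

```text
time: 6.43
tool_pos: [0.4851, -0.0265, 0.0247]
tool_rot: [3.142, -0.0, 1.412]
contact_force: [-1.0, 0.5, 0.3]
opening: 0.0918
grip_force: 0.0
time: 6.85
tool_pos: [0.4885, 0.0041, 0.084]
tool_rot: [-3.137, -0.0, 1.413]
contact_force: [0.9, 0.1, -0.6]
opening: 0.0921
grip_force: 0.0
time: 7.27
tool_pos: [0.5104, 0.1273, 0.1878]
tool_rot: [3.135, -0.004, 1.417]
contact_force: [-0.3, -0.7, 0.2]
opening: 0.0918
grip_force: 0.0
```

View pics/m3.png

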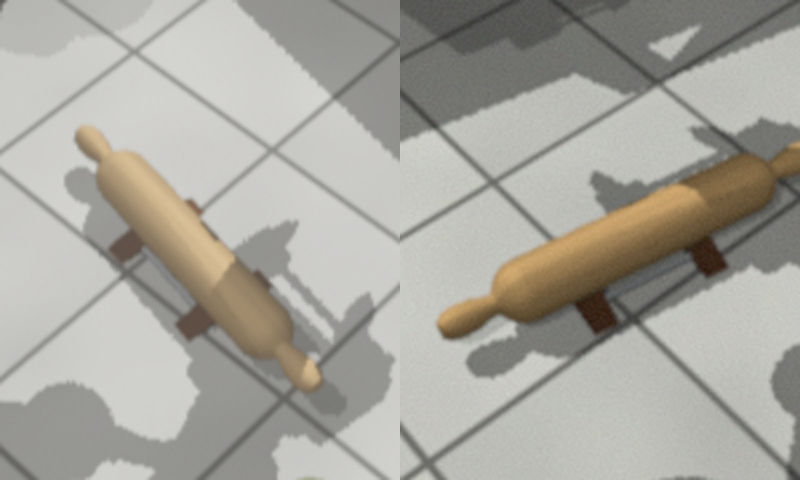

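The pin lies over the middle of both feet, with tips at (78,135) and (316,384) in the scene crop. I'll check the seat numerically and take a second frame to see whether it is still moving.

```bash
python3 - <<'E'
from h import *
import cv2
t=[pix2w("scene",(np.array(p)/2.6667+[200,150]),.030)[:2] for p in [(78,135),(316,384)]]
m=(t[0]+t[1])/2-[.4752,-.0965]; print(m@[.987,-.159],m@[.159,.987],np.linalg.norm(t[1]-t[0]),np.arctan2(*(t[1]-t[0])[::-1]))
a=[robot.read_camera("scene") for _ in range(8)]
d=cv2.absdiff(a[0],a[-1])[150:330,200:350]; print("change",d.mean(),d.max())
E
```

```text
0.004858007562696957 -0.0018472964175177673 0.33267034886286057 -0.14165551408422805
change 0.9005308641975308 46
```

```bash
python3 - <<'E'
from cell import robot
import cv2
a=[robot.read_camera("scene") for _ in range(8)]
d=cv2.absdiff(a[0],a[-1])[150:330,200:350]; print("change",d.mean(),d.max(),(d>20).sum()); 
if (d>20).sum()<60: print(robot.hand_in())
E
```

```text
change 0.412679012345679 36 115
```

```bash
python3 - <<'E'
from cell import robot
import cv2,numpy as np
a=[robot.read_camera("scene") for _ in range(8)]
d=cv2.absdiff(a[0],a[-1]).max(2)[150:330,200:350]; ys,xs=np.where(d>20); print(d.mean(),len(ys),list(zip((xs*2.667).astype(int),(ys*2.667).astype(int)))[:40],robot.observe()["qvel"])
E
```

```text
0.5947037037037037 2 [(np.int64(309), np.int64(298)), (np.int64(18), np.int64(405))] [ 1.07259079e-04 -1.33156248e-03  7.73685162e-06  1.34658380e-03
 -4.08250462e-04  6.49479976e-04]
```

Only two pixels still change, both on shadow edges away from the pin, so everything is at rest.

```bash
python3 -c "
from cell import robot
print(robot.hand_in())"
```

```text
the job is handed in; nothing more can be done
None
```

I rolled the pin into the V of the rest and handed the job in: it lies still across both feet, measured about 5 mm off-centre along the rest and 2 mm across, and the robot touched nothing else.

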